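Switch the cell sorter to the reject tray and release the waiting cells

TASK

The three battery cells waiting on the sorter's feed ramp have failed their test: with the fingertips, push the raised red thumb pad down to rock the seesaw gate fully over to the red chute, then press the yellow stop key all the way down and keep it down until all three have rolled into the red tray. Let the key spring back up and leave the gate set to red. Do not touch or lift the cells, let none of the three go down the green side, and leave the good cells and everything else on the bench where they are.

Things in the scene. Friction and masses are not known exactly. Their poses are not given: they have to be found in the camera images.
- sorter: Battery-cell gravity sorter, aluminium with clear cheeks, bolted down: base plate 320 x 130 mm, a tray beyond each end, 600 mm wide overall, 200 mm high. Origin: centre of its underside. Its x points away from the worker, y to the worker's left, z up; yaw up to 0.3 rad. Red chute and tray on the -y side, green on +y. Pads and key stand free in front (-x) of the cheeks.
- throat (a point): Middle of the sorter, where the feed ramp ends, 132 mm above the bench. Cells roll down the ramp from +y (14 degrees), drop here on to the gate, and roll off its low end. Axes as the sorter's. Cheeks: outer faces 41 mm either side in x; 122 mm high for y within 75 mm, 160 mm high for y within 26 mm; ramp guides 154 to 192 mm high at y = 20 to 170 mm.
- gate (a joint): Seesaw gate, in rad: 0 = green stop (feeds green, red pad raised, tilted 0.48 rad), 0.96 = red stop (feeds red, red pad down, tilted 0.48 the other way). Starts at 0 to 0.08. Orange plate 124 mm long inside the cheeks on a shaft along the sorter's x, 96 mm above the bench; in front, on the same shaft, a rocker with a thumb pad 75 mm to either side. It stays where left; about 1 N on a pad moves it.
- red_pad (a point): Centre of the upper face of the red thumb pad (40 x 40 x 10 mm), 100 mm in front (-x) of the sorter's middle and 75 mm from the pivot on the -y side. Moves with the gate: about 137 mm above the bench at the green stop, 68 mm at the red stop; pushing it straight down rocks the gate over (sideways it shifts under 12 mm). The clear cheek is 59 mm behind the pad's centre.
- green_pad (a point): Centre of the upper face of the matching green thumb pad, which goes up as the red one goes down (68 to 137 mm above the bench).
- stop_key (a joint): Spring-loaded stop key, value in m: 0 = up (a steel blade stands 15 mm proud of the ramp and holds the cells back), 0.018 = fully down, blade below the ramp (cells run once it is about 15 mm down). The spring takes about 2 N to start and 5 N fully down, and lifts the key again when let go.
- key_top (a point): Centre of the upper face of the yellow key (36 x 38 mm), 178 mm above the bench when up, 160 mm when fully down; 66 mm in front of the sorter's centre line (-x) and 43 mm to the left (+y). It moves straight down.
- cell_a: First of the three failed cells on the feed ramp, the lowest, against the stop blade: blue cylinder 21.5 mm across and 70 mm long, 68 g. Origin: its centre; its x axis runs along the cylinder.
- cell_b: Second failed cell on the ramp, just above the first: blue, 21.5 mm across and 70 mm long, 68 g. Origin: its centre.
- cell_c: Third failed cell on the ramp, the highest: blue, 21.5 mm across and 70 mm long, 68 g. Origin: its centre. With the key held down all three need about 2 s to reach the tray.
- red_tray (a point): Centre of the floor of the red tray (inside 110 mm along the sorter's x by 124 mm along its y, rim 36 mm high, 62 mm at the outer end). Axes as the sorter's.
- green_tray (a point): Centre of the floor of the green tray, the same size, on the +y side. Axes as the sorter's.
- good_cell_a: Good cell lying in the green tray, against its outer end: blue, 21.5 mm across and 70 mm long, 68 g. Origin: its centre. Leave alone.
- good_cell_b: Good cell lying in the green tray beside the other: blue, 21.5 mm across and 70 mm long, 68 g. Origin: its centre. Leave alone.
- multimeter: Yellow and black multimeter 78 x 160 x 36 mm lying on the bench behind the sorter. Origin: centre of its underside. Leave alone.
- solder_reel: White reel of solder, 62 mm across, 34 mm high, standing on its flange in front of the sorter's left or right half. Origin: centre of its underside. Leave alone.
- flux_bottle: Small amber flux bottle with red cap, 34 mm across, 75 mm high, in front of the other half of the sorter. Origin: centre of its underside. Leave alone.
- screwdriver: Screwdriver with yellow handle, 170 mm long, lying between robot and sorter. Leave alone.
- swab_box: Green box of swabs 70 x 95 x 45 mm between robot and sorter. Origin: centre of its underside. Leave alone.

How it is judged (in metres and radians):
On the way, in this order (a step that is already met when the one before it is completed fails the run):
1. the gate is rocked fully over to the red side while all three failed cells still wait on the ramp (value of joint gate above 0.9 rad and z of each of cell_a, cell_b, cell_c in the frame of red_tray above 0.135 m), for 0.2 s.
2. the yellow stop key is pressed down so that the cells run (value of joint stop_key above 0.013 m and value of joint gate above 0.9 rad), for 0.05 s.
At the end, for the whole second after the job is handed in: The gate stands at the red side (within 0.06 rad of its stop), the stop key is up again (within 3 mm), and all three failed cells lie at rest inside the red tray (value of joint gate above 0.9 rad and value of joint stop_key below 0.003 m and x of cell_a in the frame of red_tray between -0.056 and 0.056 m and y of cell_a in the frame of red_tray between -0.062 and 0.062 m and z of each of cell_a, cell_b, cell_c in the frame of red_tray below 0.05 m and linear speed of each of cell_a, cell_b, cell_c below 0.03 m/s and x of cell_b in the frame of red_tray between -0.056 and 0.056 m and y of cell_b in the frame of red_tray between -0.062 and 0.062 m and x of cell_c in the frame of red_tray between -0.056 and 0.056 m and y of cell_c in the frame of red_tray between -0.062 and 0.062 m); the robot touches nothing.
It fails at once if a failed cell goes down the green side ((y of cell_a in the frame of green_tray above -0.195 m and z of cell_a in the frame of green_tray below 0.115 m) or (y of cell_b in the frame of green_tray above -0.195 m and z of cell_b in the frame of green_tray below 0.115 m) or (y of cell_c in the frame of green_tray above -0.195 m and z of cell_c in the frame of green_tray below 0.115 m)).
It fails at once if a failed cell is touched by the robot (contact force between any of cell_a, cell_b, cell_c and the fingers above 0.5 N or contact force between any of cell_a, cell_b, cell_c and the arm above 0.5 N).
It fails at once if a failed cell is lifted (z of any of cell_a, cell_b, cell_c in the frame of red_tray above 0.215 m).
It fails at once if a bystander or good cell is moved more than 20 mm (distance of any of good_cell_a, good_cell_b, multimeter, solder_reel, flux_bottle, screwdriver, swab_box from where it was at the start of the episode above 0.02 m).
It also fails if it takes over 38 s, if anything falls off the work surface, if the arm or the gripper's body presses on something with over 40 N, if the wrist force passes 120 N, or if a joint passes its speed limit or range.

ROBOT

A 6-joint arm with a two-finger parallel gripper is mounted at the origin on the work surface. World frame = base frame: x ahead of the robot, y to its left, z up, the work surface at z = 0. Lengths are in m, angles in degrees, forces in N, time in s.
With the tool pointing down it reaches from about 0.375 to 0.9 m from the base axis. Payload 3.1 kg.
Tool frame: the origin (TCP) lies between the finger pads; the fingertips stand 22 mm ahead of it and the grasp point (between the pads) lies 3 mm ahead of it; z points along the fingers, y is the line along which they close (so a half turn about z gives the same grasp; the last joint's range is limited). The gripper opens to 87 mm and grips with 3 to 60 N. Pads are 19 mm wide; open, the fingers measure 117 mm over their backs; the gripper's body (75 mm by 190 mm) begins 51 mm behind the grasp point.
Start: joints at [-73.826, 30.224, 82.088, -0, 67.689, -10.227], TCP at [0.278, -0.56, 0.245] pointing down, gripper open.
Joint ranges: [-176.69, 176.69], [-43.24, 126.21], [12.49, 139.97], [-82, 262], [0, 151.66], [-163.58, 163.58]. Speed limits (degrees/s): [159.86, 159.86, 180, 180, 180, 180].

INTERFACE

Orientations are given as [roll, pitch, yaw] about the fixed x, y, z axes, in that order (R = Rz(yaw) Ry(pitch) Rx(roll)).
In Python, from rig import get_obs, grab_frame, camera_info, finish_job gives the robot as it stands.
- The arm moves only by the shell command python3 -m crank 'ROWS' [OPENING]. ROWS is JSON, a list of rows, each an object of numbers: "dx", "dy", "dz": the shift along the world's x, y, z in mm; "ax", "ay", "az": the turn, a rotation vector about the world's x, y, z in rad. A call has 1 to 20 rows; each row is the pose to reach, as a shift and turn from the pose commanded when the call began; what a row does not reach only later rows make up. A row lasts 1/8 s, in which the tool goes at most 62.5 mm and 10.7 degrees, less where a joint would pass 70% of its speed; a pose out of reach is approached as far as the arm can. A call with a gripper value outside its range is refused whole. OPENING is the opening, from 0 (shut) to 1 (fully open), set as the call begins (- or left out, the last holds). The fingers move at their own pace and stop on an object; the grip force is fixed at half the most. Time passes only in rows, so rows that repeat a pose let the fingers close. It gives the time, the measured TCP pose, the force, the opening and the grip force at its end, in the units of the state.
- get_obs(): the state, without advancing time (a new reading comes with each control period).
- grab_frame(name): name is "scene" or "top"; returns the picture (480x640x3 uint8, red, green, blue); there is no depth.
- camera_info(name): a dict with "camera_matrix" (3x3 intrinsics, pixels), "R" (3x3) and "t" (3): a world point X has camera coordinates R X + t. Camera axes: x right, y down, z forward; pixel columns grow to the right and rows downward; lengths in m; the calibration is good to about 2 mm. A picture is of the moment at which its call begins. camera_info takes no time and is no camera call.
- finish_job(): hands the job in; it is judged then, once.
The state is a dict: "time_s": time; "qpos": joint angles; "dq": joint speeds; "joint_torque": joint torques, N m; "position": TCP position; "ee_rot": TCP orientation; "force": force on the tool from outside, world axes, zero at the start; "wrist_torque": the same for the moment, N m; "opening": opening from 0.0 (shut) to 1.0 (fully open); "grip_force": force on a finger pad.
Only numpy, scipy, OpenCV 4.12 (cv2) and the standard library are available. Lean on these libraries where they do the work, as an engineer would, in place of code of your own. Each camera call takes 0.05 s, during which the arm holds its last target. There are 200 camera calls.

## Working session

There is one attempt and no reset: what is moved stays moved. The work goes in short steps, Python scripts to look and compute and a shell command to move; the robot and the scene stay as the last step left them, time stands still between calls to the robot, and variables do not carry over. Pictures are saved under pics/ and viewed, at most 10 in all, crops included, and the job is handed in when it is done.

```bash
mkdir -p pics
python3 - <<'E'
from rig import *
import cv2
for n in("scene","top"):
    f=grab_frame(n); cv2.imwrite(f"pics/{n}0.png",f[:,:,::-1])
    c=camera_info(n); print(n,c)
o=get_obs();print(o["time_s"],o["position"],o["ee_rot"],o["force"],o["opening"])
E
```

```text
scene {'camera_matrix': array([[437.25144761,   0.        , 317.70117006],
       [  0.        , 437.25144761, 236.62194487],
       [  0.        ,   0.        ,   1.        ]]), 'R': array([[-0.6102251 ,  0.7920963 , -0.01444925],
       [ 0.61976902,  0.46594593, -0.6314909 ],
       [-0.49346903, -0.39430679, -0.77524865]]), 't': array([ 0.31299654, -0.27776515,  1.33891047])}
top {'camera_matrix': array([[521.83940444,   0.        , 321.58577822],
       [  0.        , 521.83940444, 239.74547204],
       [  0.        ,   0.        ,   1.        ]]), 'R': array([[-0.00217934, -0.9998993 , -0.01402279],
       [-0.98700206,  0.00440418, -0.16064726],
       [ 0.16069284,  0.01349041, -0.98691227]]), 't': array([0.08050828, 0.58793948, 1.04814121])}
0.1 [ 0.27776609 -0.55919527  0.24367153] [-1.79890085e+02 -2.01041668e-02  2.64018117e+01] [0.45424201 0.0294153  0.02118865] 0.9978887065850256
```

View pics/scene0.png

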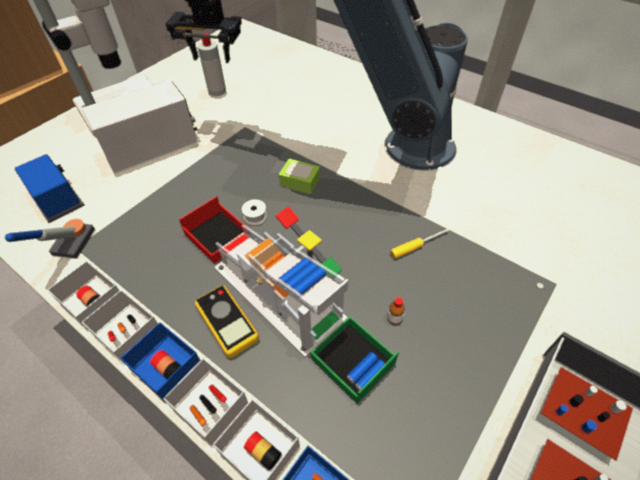

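View pics/top0.png

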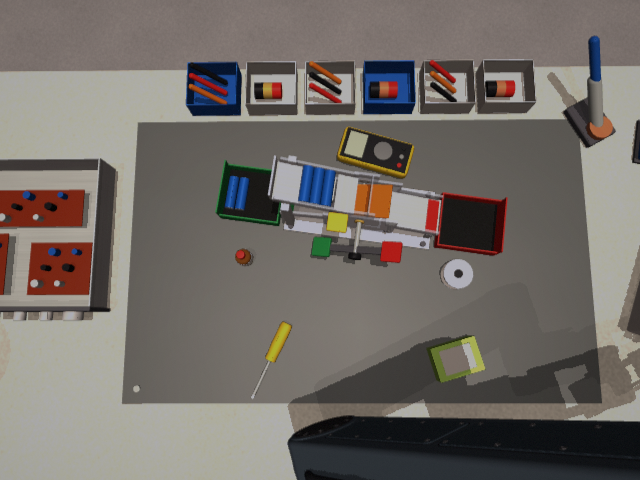

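The scene view shows the red pad at about (288,218), the yellow key at (310,241) and the green pad at (332,268). In the top view they are at (391,252), (338,223) and (321,247). The reel stands at (457,273), near the red pad, and the bottle at (244,257).

```bash
cat > h.py <<'E'
from rig import *
import cv2, numpy as np
SEED={"red":((288,218),(391,252)),"yel":((310,241),(338,223)),"grn":((332,266),(321,247))}
def mask(f,k):
    h=cv2.cvtColor(f,cv2.COLOR_RGB2HSV)
    r={"red":[((0,150,90),(6,255,255)),((174,150,90),(180,255,255))],"yel":[((22,150,90),(34,255,255))],"grn":[((50,120,50),(80,255,255))]}[k]
    return sum(cv2.inRange(h,a,b) for a,b in r)
def blob(f,k,s):
    n,l,st,c=cv2.connectedComponentsWithStats(mask(f,k))
    i=min((i for i in range(1,n) if st[i,4]>30),key=lambda i:np.hypot(*(c[i]-s)))
    return c[i],st[i]
def P(n):
    c=camera_info(n);return c["camera_matrix"]@np.c_[c["R"],c["t"]]
def tri(a,b):
    X=cv2.triangulatePoints(P("scene"),P("top"),np.float64(a).reshape(2,1),np.float64(b).reshape(2,1)).ravel();X=X[:3]/X[3]
    e=[np.hypot(*((p@np.r_[X,1])[:2]/(p@np.r_[X,1])[2]-q)) for p,q in((P("scene"),a),(P("top"),b))]
    return X,e
def plane(n,px,z):
    p=P(n);A=np.c_[p[:,:2],-np.r_[px,1]];return np.linalg.solve(A,-(p[:,2]*z+p[:,3]))[:2]
E
python3 - <<'E'
from h import *
np.set_printoptions(precision=4,suppress=True)
S,T=grab_frame("scene"),grab_frame("top");R={}
for k,(s,t) in SEED.items():
    a,sa=blob(S,k,s);b,sb=blob(T,k,t);X,e=tri(a,b);R[k]=X;print(k,a,sa,b,sb,X,e)
    print("  top plane",plane("top",b,{"red":.137,"yel":.178,"grn":.068}[k]))
d=(R["grn"]-R["red"]);yaw=np.arctan2(-d[0],d[1]);print("yaw",yaw,"dist",np.hypot(*d[:2]))
c,s=np.cos(yaw),np.sin(yaw);M=np.array([[c,-s],[s,c]])
print("key rel red",M.T@(R["yel"]-R["red"])[:2],"expect ~34,~109")
print("reel",plane("top",(457,273),.034),"bottle",plane("top",(244,257),.075))
cv2.imwrite("pics/crop1.png",cv2.resize(T[180:290,260:500],None,fx=3.2,fy=3.2,interpolation=2)[:,:,::-1])
E
```

```text
red [286.8697 217.0387] [276 207  23  21 284] [390.7207 251.7132] [380 242  22  21 401] [ 0.551  -0.0562  0.1296] [np.float64(0.06408533377175298), np.float64(0.05258335920348482)]
  top plane [ 0.5499 -0.0552]
yel [309.0311 239.786 ] [298 231  23  19 257] [336.9892 221.9702] [327 212  21  21 369] [0.6008 0.0482 0.1753] [np.float64(0.16906857417131782), np.float64(0.12919134307462313)]
  top plane [0.6004 0.0481]
grn [331.6644 264.9452] [322 258  19  15 146] [321.1712 246.3724] [312 237  20  20 333] [0.5687 0.0804 0.079 ] [np.float64(1.0475644404256284), np.float64(0.7974805262125583)]
  top plane [0.5712 0.0792]
yaw -0.12877206981437853 dist 0.13769758135309831
key rel red [0.036  0.1099] expect ~34,~109
reel [ 0.5185 -0.2053] bottle [0.5488 0.2367]
```

View pics/crop1.png

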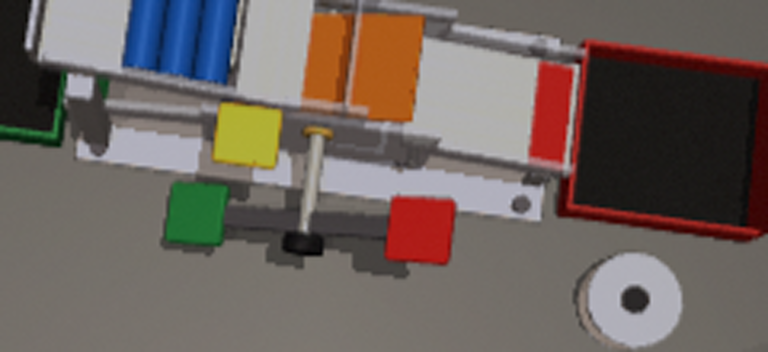

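```bash
python3 -m crank '[{"dx":25,"dy":45,"dz":10,"az":-0.05},{"dx":52,"dy":96,"dz":10,"az":-0.1},{"dx":79,"dy":147,"dz":10,"az":-0.16},{"dx":106,"dy":198,"dz":10,"az":-0.16},{"dx":133,"dy":248,"dz":10,"az":-0.16},{"dx":160,"dy":298,"dz":10,"az":-0.16},{"dx":187,"dy":348,"dz":10,"az":-0.16},{"dx":214,"dy":398,"dz":10,"az":-0.16},{"dx":241,"dy":448,"dz":5,"az":-0.16},{"dx":258,"dy":480,"az":-0.16},{"dx":267,"dy":495,"az":-0.16},{"dx":267,"dy":495,"az":-0.16},{"dx":267,"dy":495,"az":-0.16}]' 0
python3 - <<'E'
from h import *
o=get_obs();print(o["time_s"],o["position"],o["ee_rot"],o["force"],o["opening"])
S,T=grab_frame("scene"),grab_frame("top")
cv2.imwrite("pics/two.png",np.hstack([cv2.resize(S[120:330,170:420],(400,336)),cv2.resize(T[150:360,220:470],(400,336))])[:,:,::-1])
E
```

```text
0.2 [ 0.27781071 -0.55938787  0.24393562] [-1.79923836e+02 -1.17703381e-02  2.64039310e+01] [-0.33977512  0.70842914 -0.36561111] 0.9989650194828971schema error: expected keys dx, dy, dz, ax, ay, az
```

View pics/two.png

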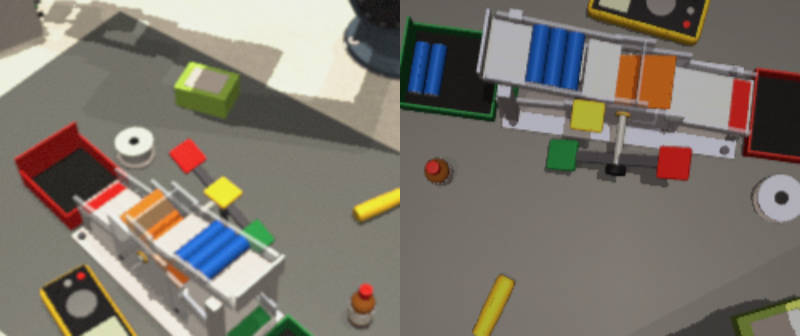

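The move was refused because every row needs all six keys, and the arm hasn't moved. The picture shows an unchanged scene with the red pad raised. I'll resend the move with full rows.

```bash
python3 -m crank '[{"dx":25,"dy":45,"dz":10,"ax":0,"ay":0,"az":-0.05},{"dx":52,"dy":96,"dz":10,"ax":0,"ay":0,"az":-0.1},{"dx":79,"dy":147,"dz":10,"ax":0,"ay":0,"az":-0.16},{"dx":106,"dy":198,"dz":10,"ax":0,"ay":0,"az":-0.16},{"dx":133,"dy":248,"dz":10,"ax":0,"ay":0,"az":-0.16},{"dx":160,"dy":298,"dz":10,"ax":0,"ay":0,"az":-0.16},{"dx":187,"dy":348,"dz":10,"ax":0,"ay":0,"az":-0.16},{"dx":214,"dy":398,"dz":10,"ax":0,"ay":0,"az":-0.16},{"dx":241,"dy":448,"dz":5,"ax":0,"ay":0,"az":-0.16},{"dx":258,"dy":480,"dz":0,"ax":0,"ay":0,"az":-0.16},{"dx":267,"dy":495,"dz":0,"ax":0,"ay":0,"az":-0.16},{"dx":267,"dy":495,"dz":0,"ax":0,"ay":0,"az":-0.16},{"dx":267,"dy":495,"dz":0,"ax":0,"ay":0,"az":-0.16}]' 0
python3 - <<'E'
from h import *
o=get_obs();print(o["time_s"],o["position"],o["ee_rot"],o["force"],o["opening"])
S,T=grab_frame("scene"),grab_frame("top")
cv2.imwrite("pics/three.png",np.hstack([cv2.resize(S[120:330,170:420],(400,336)),cv2.resize(T[150:360,220:470],(400,336))])[:,:,::-1])
E
```

```text
time_s: 1.92
position: [0.5446, -0.066, 0.2447]
ee_rot: [180.0, 0.0, 17.2]
force: [-0.3, -0.7, -0.4]
opening: 0.012
grip_force: 0.0
1.925 [ 0.54460125 -0.06601099  0.24471897] [1.79966398e+02 1.77486702e-02 1.71700385e+01] [-0.34596681 -0.71280699 -0.37713583] 0.011653676329612433
```

View pics/three.png

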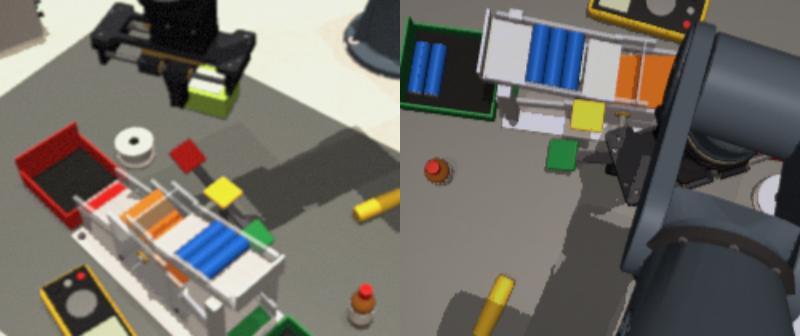

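The closed fingertips hang straight above the red pad at crop (188,155), and nothing has been disturbed. Pushing down now.

```bash
python3 -m crank '[{"dx":0,"dy":1,"dz":-30,"ax":0,"ay":0,"az":0},{"dx":0,"dy":1,"dz":-65,"ax":0,"ay":0,"az":0},{"dx":0,"dy":1,"dz":-80,"ax":0,"ay":0,"az":0},{"dx":0,"dy":1,"dz":-90,"ax":0,"ay":0,"az":0},{"dx":0,"dy":1,"dz":-100,"ax":0,"ay":0,"az":0},{"dx":0,"dy":1,"dz":-110,"ax":0,"ay":0,"az":0},{"dx":0,"dy":1,"dz":-120,"ax":0,"ay":0,"az":0},{"dx":0,"dy":1,"dz":-130,"ax":0,"ay":0,"az":0},{"dx":0,"dy":1,"dz":-138,"ax":0,"ay":0,"az":0},{"dx":0,"dy":1,"dz":-144,"ax":0,"ay":0,"az":0},{"dx":0,"dy":1,"dz":-144,"ax":0,"ay":0,"az":0}]' 0
```

```text
time_s: 3.4
position: [0.5444, -0.0635, 0.0999]
ee_rot: [-179.9, 0.1, 17.2]
force: [-0.2, 0.1, 0.0]
opening: 0.006
grip_force: 0.0
```

```bash
python3 -m crank '[{"dx":0,"dy":0,"dz":-3,"ax":0,"ay":0,"az":0},{"dx":0,"dy":0,"dz":-6,"ax":0,"ay":0,"az":0},{"dx":0,"dy":0,"dz":-6,"ax":0,"ay":0,"az":0}]'
python3 - <<'E'
from h import *
o=get_obs();print(o["time_s"],o["position"],o["force"])
S,T=grab_frame("scene"),grab_frame("top")
cv2.imwrite("pics/four.png",np.hstack([cv2.resize(S[120:330,170:420],(400,336)),cv2.resize(T[150:360,220:470],(400,336))])[:,:,::-1])
E
```

```text
time_s: 3.78
position: [0.545, -0.0638, 0.0945]
ee_rot: [180.0, -0.0, 17.2]
force: [0.5, 0.0, 0.5]
opening: 0.004
grip_force: 0.1
3.775 [ 0.54500176 -0.06384356  0.09446649] [0.48545471 0.02230465 0.5008969 ]
```

View pics/four.png

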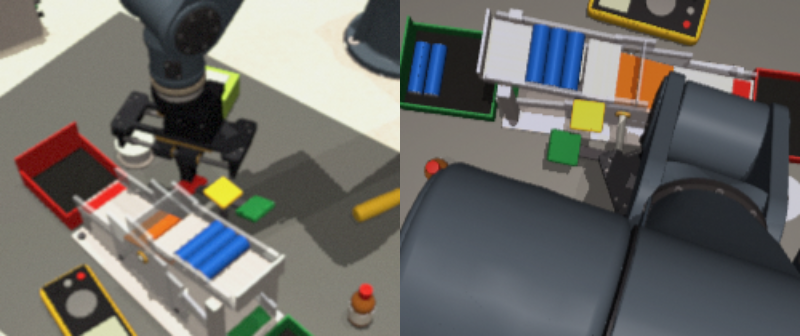

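The red pad is down and the green pad has risen (crop 257,207). I'll keep pushing until I feel the stop.

```bash
python3 -m crank '[{"dx":0,"dy":0,"dz":-3,"ax":0,"ay":0,"az":0},{"dx":0,"dy":0,"dz":-3,"ax":0,"ay":0,"az":0}]'; python3 -m crank '[{"dx":0,"dy":0,"dz":-2,"ax":0,"ay":0,"az":0},{"dx":0,"dy":0,"dz":-2,"ax":0,"ay":0,"az":0}]'
```

```text
time_s: 4.12
position: [0.5452, -0.0638, 0.0918]
ee_rot: [180.0, -0.0, 17.2]
force: [0.2, 1.0, 3.2]
opening: 0.007
grip_force: 1.4
time_s: 4.38
position: [0.5453, -0.0637, 0.0911]
ee_rot: [180.0, -0.1, 17.2]
force: [-1.3, 1.4, 11.8]
opening: 0.002
grip_force: 5.5
```

Force climbs to 12 N with almost no travel, so the gate is at its stop. Next I'll lift, move over the key and check the gate before pressing.

```bash
python3 -m crank '[{"dx":0,"dy":0,"dz":40,"ax":0,"ay":0,"az":0},{"dx":0,"dy":0,"dz":90,"ax":0,"ay":0,"az":0},{"dx":0,"dy":0,"dz":135,"ax":0,"ay":0,"az":0},{"dx":5,"dy":10,"dz":155,"ax":0,"ay":0,"az":0},{"dx":25,"dy":55,"dz":155,"ax":0,"ay":0,"az":0},{"dx":45,"dy":95,"dz":155,"ax":0,"ay":0,"az":0},{"dx":53,"dy":112,"dz":150,"ax":0,"ay":0,"az":0},{"dx":53,"dy":112,"dz":150,"ax":0,"ay":0,"az":0},{"dx":53,"dy":112,"dz":150,"ax":0,"ay":0,"az":0}]'
python3 - <<'E'
from h import *
o=get_obs();print(o["time_s"],o["position"],o["force"])
S,T=grab_frame("scene"),grab_frame("top")
a,_=blob(S,"red",(286,235));print(a,"red pad on z=.068:",plane("scene",a,.068))
cv2.imwrite("pics/five.png",np.hstack([cv2.resize(S[120:330,170:420],(400,336)),cv2.resize(T[150:360,220:470],(400,336))])[:,:,::-1])
E
```

```text
time_s: 5.5
position: [0.5972, 0.0472, 0.239]
ee_rot: [180.0, 0.1, 17.2]
force: [-0.3, 0.1, 0.0]
opening: 0.005
grip_force: 0.0
5.5 [0.597152   0.04718807 0.23899648] [-0.2720678  0.1354702  0.0245813]
[290.375 234.15 ] red pad on z=.068: [ 0.5481586  -0.05341036]
```

View pics/five.png

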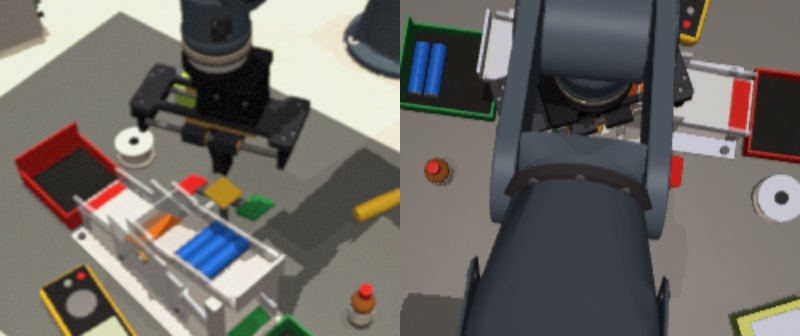

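The red pad stays down at crop (193,185), the cells are still on the ramp, and the fingertips are over the yellow key at (223,190). Press and hold.

```bash
python3 -m crank '[{"dx":0,"dy":0,"dz":-25,"ax":0,"ay":0,"az":0},{"dx":0,"dy":0,"dz":-38,"ax":0,"ay":0,"az":0},{"dx":0,"dy":0,"dz":-50,"ax":0,"ay":0,"az":0},{"dx":0,"dy":0,"dz":-60,"ax":0,"ay":0,"az":0},{"dx":0,"dy":0,"dz":-60,"ax":0,"ay":0,"az":0},{"dx":0,"dy":0,"dz":-60,"ax":0,"ay":0,"az":0}]'
python3 -m crank '[{"dx":0,"dy":0,"dz":-2,"ax":0,"ay":0,"az":0},{"dx":0,"dy":0,"dz":-2,"ax":0,"ay":0,"az":0},{"dx":0,"dy":0,"dz":-2,"ax":0,"ay":0,"az":0},{"dx":0,"dy":0,"dz":-2,"ax":0,"ay":0,"az":0},{"dx":0,"dy":0,"dz":-2,"ax":0,"ay":0,"az":0},{"dx":0,"dy":0,"dz":-2,"ax":0,"ay":0,"az":0},{"dx":0,"dy":0,"dz":-2,"ax":0,"ay":0,"az":0},{"dx":0,"dy":0,"dz":-2,"ax":0,"ay":0,"az":0},{"dx":0,"dy":0,"dz":-2,"ax":0,"ay":0,"az":0},{"dx":0,"dy":0,"dz":-2,"ax":0,"ay":0,"az":0},{"dx":0,"dy":0,"dz":-2,"ax":0,"ay":0,"az":0},{"dx":0,"dy":0,"dz":-2,"ax":0,"ay":0,"az":0},{"dx":0,"dy":0,"dz":-2,"ax":0,"ay":0,"az":0},{"dx":0,"dy":0,"dz":-2,"ax":0,"ay":0,"az":0},{"dx":0,"dy":0,"dz":-2,"ax":0,"ay":0,"az":0},{"dx":0,"dy":0,"dz":-2,"ax":0,"ay":0,"az":0},{"dx":0,"dy":0,"dz":-2,"ax":0,"ay":0,"az":0},{"dx":0,"dy":0,"dz":-2,"ax":0,"ay":0,"az":0}]'
python3 - <<'E'
from h import *
S,T=grab_frame("scene"),grab_frame("top")
cv2.imwrite("pics/six.png",np.hstack([cv2.resize(S[120:330,170:420],(400,336)),cv2.resize(T[150:360,270:520],(400,336))])[:,:,::-1])
E
```

```text
time_s: 6.35
position: [0.5973, 0.0474, 0.1822]
ee_rot: [179.9, 0.1, 17.3]
force: [-6.4, -2.0, 16.7]
opening: 0.004
grip_force: 8.1
time_s: 8.6
position: [0.5974, 0.0475, 0.1821]
ee_rot: [179.9, 0.0, 17.3]
force: [-9.6, -2.1, 25.2]
opening: -0.001
grip_force: 12.7
```

View pics/six.png

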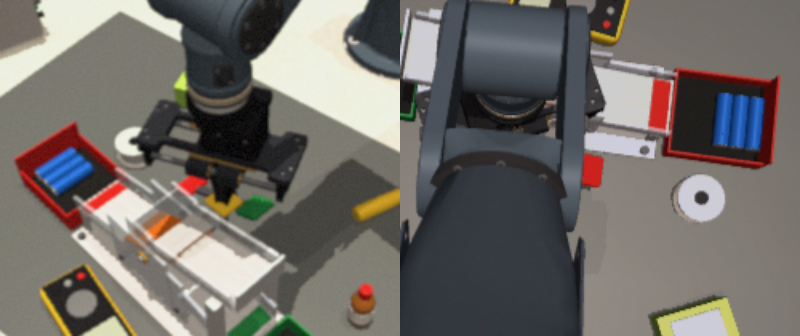

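All three cells lie in the red tray, at top-view crop (738,120), and the ramp is empty. I'll release the key and retreat clear.

```bash
python3 -m crank '[{"dx":0,"dy":0,"dz":15,"ax":0,"ay":0,"az":0},{"dx":0,"dy":0,"dz":40,"ax":0,"ay":0,"az":0},{"dx":0,"dy":0,"dz":90,"ax":0,"ay":0,"az":0},{"dx":-20,"dy":-10,"dz":110,"ax":0,"ay":0,"az":0},{"dx":-60,"dy":-45,"dz":110,"ax":0,"ay":0,"az":0},{"dx":-95,"dy":-95,"dz":110,"ax":0,"ay":0,"az":0},{"dx":-125,"dy":-145,"dz":110,"ax":0,"ay":0,"az":0},{"dx":-155,"dy":-195,"dz":110,"ax":0,"ay":0,"az":0},{"dx":-180,"dy":-245,"dz":110,"ax":0,"ay":0,"az":0},{"dx":-205,"dy":-295,"dz":110,"ax":0,"ay":0,"az":0},{"dx":-230,"dy":-345,"dz":110,"ax":0,"ay":0,"az":0},{"dx":-250,"dy":-390,"dz":110,"ax":0,"ay":0,"az":0},{"dx":-255,"dy":-400,"dz":110,"ax":0,"ay":0,"az":0},{"dx":-255,"dy":-400,"dz":110,"ax":0,"ay":0,"az":0},{"dx":-255,"dy":-400,"dz":110,"ax":0,"ay":0,"az":0}]'
python3 - <<'E'
from h import *
S,T=grab_frame("scene"),grab_frame("top")
s={"red":((290,234),(391,250)),"yel":SEED["yel"],"grn":((330,250),(321,247))}
for k in s: print(k,tri(blob(S,k,s[k][0])[0],blob(T,k,s[k][1])[0]))
cv2.imwrite("pics/seven.png",np.hstack([cv2.resize(S[120:330,170:420],(400,336)),cv2.resize(T[150:360,270:520],(400,336))])[:,:,::-1])
E
```

```text
time_s: 10.58
position: [0.3434, -0.3503, 0.2874]
ee_rot: [-179.9, -0.0, 17.3]
force: [-0.7, 0.5, -0.5]
opening: 0.008
grip_force: 0.0
red (array([ 0.55003468, -0.05445407,  0.06959444]), [np.float64(0.9004055561019745), np.float64(0.7297147037840233)])
yel (array([0.60086106, 0.04819177, 0.17515029]), [np.float64(0.16712271124782124), np.float64(0.12769875418061896)])
grn (array([0.56985418, 0.07563386, 0.13329596]), [np.float64(0.08652492781335244), np.float64(0.06644302952569678)])
```

View pics/seven.png

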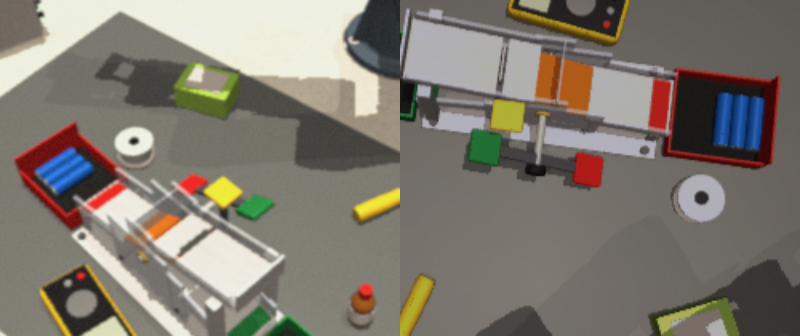

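The key is back at its original height (0.175 m), the red pad is down at about 0.07 m, all three cells are in the red tray, and the arm is clear.

```bash
python3 -c "
from rig import *
print(finish_job())"
```

```text
the job is handed in; nothing more can be done
None
```

The job is handed in: in the last pictures all three failed cells lay in the red tray, the gate was at red, the stop key was back up and the arm was clear; the hand-in returned no verdict.

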